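# Transfer a dilution series to the other tube rack in order

### The job

The four capped tubes in the white rack are a dilution series: move them into the empty blue rack in the same order, counted in each rack from the end with the pink clip. Work one tube at a time from the pink end (the first tube into the first hole, then the second into the second, and so on), so that the series never gets mixed up. Keep every tube upright, lower it right down into its hole rather than dropping it, and leave the dish and the tip box where they are.

Things in the scene. Friction and masses are not known exactly. Their poses are not given: they have to be found in the camera images.
- tube_red (a point): capped conical tube, pale, red screw cap, 116 mm tall: cone foot (16 mm wide at the tip, full width 16 mm up), body 29 mm in diameter, cap (to be gripped) 34 mm in diameter, 18 mm high. This point: on the axis half-way up, 58 mm above the foot and 49 mm below the cap's middle; z up along the tube, yaw means nothing. 40 to 75 g. Standing in a rack, this point is 64 mm above the bench
- tube_yellow (a point): capped conical tube, pale, yellow screw cap, 116 mm tall: cone foot (16 mm wide at the tip, full width 16 mm up), body 29 mm in diameter, cap (to be gripped) 34 mm in diameter, 18 mm high. This point: on the axis half-way up, 58 mm above the foot and 49 mm below the cap's middle; z up along the tube, yaw means nothing. 40 to 75 g. Standing in a rack, this point is 64 mm above the bench
- tube_blue (a point): capped conical tube, pale, blue screw cap, 116 mm tall: cone foot (16 mm wide at the tip, full width 16 mm up), body 29 mm in diameter, cap (to be gripped) 34 mm in diameter, 18 mm high. This point: on the axis half-way up, 58 mm above the foot and 49 mm below the cap's middle; z up along the tube, yaw means nothing. 40 to 75 g. Standing in a rack, this point is 64 mm above the bench
- tube_green (a point): capped conical tube, pale, green screw cap, 116 mm tall: cone foot (16 mm wide at the tip, full width 16 mm up), body 29 mm in diameter, cap (to be gripped) 34 mm in diameter, 18 mm high. This point: on the axis half-way up, 58 mm above the foot and 49 mm below the cap's middle; z up along the tube, yaw means nothing. 40 to 75 g. Standing in a rack, this point is 64 mm above the bench
- rack_from: white tube rack, full at the start. Fixed. 56 mm wide (x), 250 long (y), 86 high; four round holes of 36 mm, 46 mm apart, at -69, -23, 23, 69 mm along its y, at x = 0, through a top plate (face at 86 mm) and a plate at 33 to 38 mm; solid floor at 6 mm, on which tubes stand (caps then at 104 to 122 mm). Origin: centre of its underside, on the bench; z up
- rack_to: blue tube rack, empty at the start. Fixed. 56 mm wide (x), 250 long (y), 86 high; four round holes of 36 mm, 46 mm apart, at -69, -23, 23, 69 mm along its y, at x = 0, through a top plate (face at 86 mm) and a plate at 33 to 38 mm; solid floor at 6 mm, on which tubes stand (caps then at 104 to 122 mm). Origin: centre of its underside, on the bench; z up
- clip_from: pink marker clip of the white rack, 60 mm across the rack, 20 mm along it, 6 mm thick, fixed on top of one end (either) of the white rack, 111 mm from its middle along the row; origin at the centre of its underside, 86 mm above the bench. Holes are counted from it: their centres are 42, 88, 134 and 180 mm away. The clip on the other end is grey
- clip_to: pink marker clip of the blue rack, 60 mm across the rack, 20 mm along it, 6 mm thick, fixed on top of one end (either) of the blue rack, 111 mm from its middle along the row; origin at the centre of its underside, 86 mm above the bench. Holes are counted from it: their centres are 42, 88, 134 and 180 mm away. The clip on the other end is grey
- dish: closed culture dish, amber, loose on the bench between the racks, 91 mm in diameter, 15 mm high; origin at the centre of its underside. To be left alone
- tip_box: loose box of pipette tips beyond the gap between the racks, dark blue with a pale lid, 82 by 122 mm, 68 mm high; origin at the centre of its underside. To be left alone
Things that resemble listed ones, but are neither listed nor needed, are in the scene too. Leave any black look-alike of the part that bears tube_red alone.

How it is judged (in metres and radians):
On the way, in this order (a step that is already met when the one before it is completed fails the run):
1. the first tube from the white rack's pink clip stands home in the first hole from the blue rack's pink clip, the later ones still in the white rack (((horizontal distance between tube_red and clip_to between 0.03 and 0.054 m and x of tube_red in the frame of rack_to between -0.012 and 0.012 m and height (world z) of tube_red below 0.072 m) or (horizontal distance between tube_yellow and clip_to between 0.03 and 0.054 m and x of tube_yellow in the frame of rack_to between -0.012 and 0.012 m and height (world z) of tube_yellow below 0.072 m) or (horizontal distance between tube_blue and clip_to between 0.03 and 0.054 m and x of tube_blue in the frame of rack_to between -0.012 and 0.012 m and height (world z) of tube_blue below 0.072 m) or (horizontal distance between tube_green and clip_to between 0.03 and 0.054 m and x of tube_green in the frame of rack_to between -0.012 and 0.012 m and height (world z) of tube_green below 0.072 m)) and ((horizontal distance between tube_red and clip_from between 0.076 and 0.1 m and x of tube_red in the frame of rack_from between -0.012 and 0.012 m and height (world z) of tube_red below 0.072 m) or (horizontal distance between tube_yellow and clip_from between 0.076 and 0.1 m and x of tube_yellow in the frame of rack_from between -0.012 and 0.012 m and height (world z) of tube_yellow below 0.072 m) or (horizontal distance between tube_blue and clip_from between 0.076 and 0.1 m and x of tube_blue in the frame of rack_from between -0.012 and 0.012 m and height (world z) of tube_blue below 0.072 m) or (horizontal distance between tube_green and clip_from between 0.076 and 0.1 m and x of tube_green in the frame of rack_from between -0.012 and 0.012 m and height (world z) of tube_green below 0.072 m)) and ((horizontal distance between tube_red and clip_from between 0.122 and 0.146 m and x of tube_red in the frame of rack_from between -0.012 and 0.012 m and height (world z) of tube_red below 0.072 m) or (horizontal distance between tube_yellow and clip_from between 0.122 and 0.146 m and x of tube_yellow in the frame of rack_from between -0.012 and 0.012 m and height (world z) of tube_yellow below 0.072 m) or (horizontal distance between tube_blue and clip_from between 0.122 and 0.146 m and x of tube_blue in the frame of rack_from between -0.012 and 0.012 m and height (world z) of tube_blue below 0.072 m) or (horizontal distance between tube_green and clip_from between 0.122 and 0.146 m and x of tube_green in the frame of rack_from between -0.012 and 0.012 m and height (world z) of tube_green below 0.072 m)) and ((horizontal distance between tube_red and clip_from between 0.168 and 0.192 m and x of tube_red in the frame of rack_from between -0.012 and 0.012 m and height (world z) of tube_red below 0.072 m) or (horizontal distance between tube_yellow and clip_from between 0.168 and 0.192 m and x of tube_yellow in the frame of rack_from between -0.012 and 0.012 m and height (world z) of tube_yellow below 0.072 m) or (horizontal distance between tube_blue and clip_from between 0.168 and 0.192 m and x of tube_blue in the frame of rack_from between -0.012 and 0.012 m and height (world z) of tube_blue below 0.072 m) or (horizontal distance between tube_green and clip_from between 0.168 and 0.192 m and x of tube_green in the frame of rack_from between -0.012 and 0.012 m and height (world z) of tube_green below 0.072 m))), for 0.2 s.
2. the second tube from the white rack's pink clip stands home in the second hole from the blue rack's pink clip, the later ones still in the white rack (((horizontal distance between tube_red and clip_to between 0.076 and 0.1 m and x of tube_red in the frame of rack_to between -0.012 and 0.012 m and height (world z) of tube_red below 0.072 m) or (horizontal distance between tube_yellow and clip_to between 0.076 and 0.1 m and x of tube_yellow in the frame of rack_to between -0.012 and 0.012 m and height (world z) of tube_yellow below 0.072 m) or (horizontal distance between tube_blue and clip_to between 0.076 and 0.1 m and x of tube_blue in the frame of rack_to between -0.012 and 0.012 m and height (world z) of tube_blue below 0.072 m) or (horizontal distance between tube_green and clip_to between 0.076 and 0.1 m and x of tube_green in the frame of rack_to between -0.012 and 0.012 m and height (world z) of tube_green below 0.072 m)) and ((horizontal distance between tube_red and clip_from between 0.122 and 0.146 m and x of tube_red in the frame of rack_from between -0.012 and 0.012 m and height (world z) of tube_red below 0.072 m) or (horizontal distance between tube_yellow and clip_from between 0.122 and 0.146 m and x of tube_yellow in the frame of rack_from between -0.012 and 0.012 m and height (world z) of tube_yellow below 0.072 m) or (horizontal distance between tube_blue and clip_from between 0.122 and 0.146 m and x of tube_blue in the frame of rack_from between -0.012 and 0.012 m and height (world z) of tube_blue below 0.072 m) or (horizontal distance between tube_green and clip_from between 0.122 and 0.146 m and x of tube_green in the frame of rack_from between -0.012 and 0.012 m and height (world z) of tube_green below 0.072 m)) and ((horizontal distance between tube_red and clip_from between 0.168 and 0.192 m and x of tube_red in the frame of rack_from between -0.012 and 0.012 m and height (world z) of tube_red below 0.072 m) or (horizontal distance between tube_yellow and clip_from between 0.168 and 0.192 m and x of tube_yellow in the frame of rack_from between -0.012 and 0.012 m and height (world z) of tube_yellow below 0.072 m) or (horizontal distance between tube_blue and clip_from between 0.168 and 0.192 m and x of tube_blue in the frame of rack_from between -0.012 and 0.012 m and height (world z) of tube_blue below 0.072 m) or (horizontal distance between tube_green and clip_from between 0.168 and 0.192 m and x of tube_green in the frame of rack_from between -0.012 and 0.012 m and height (world z) of tube_green below 0.072 m))), for 0.2 s.
3. the third tube from the white rack's pink clip stands home in the third hole from the blue rack's pink clip, the later ones still in the white rack (((horizontal distance between tube_red and clip_to between 0.122 and 0.146 m and x of tube_red in the frame of rack_to between -0.012 and 0.012 m and height (world z) of tube_red below 0.072 m) or (horizontal distance between tube_yellow and clip_to between 0.122 and 0.146 m and x of tube_yellow in the frame of rack_to between -0.012 and 0.012 m and height (world z) of tube_yellow below 0.072 m) or (horizontal distance between tube_blue and clip_to between 0.122 and 0.146 m and x of tube_blue in the frame of rack_to between -0.012 and 0.012 m and height (world z) of tube_blue below 0.072 m) or (horizontal distance between tube_green and clip_to between 0.122 and 0.146 m and x of tube_green in the frame of rack_to between -0.012 and 0.012 m and height (world z) of tube_green below 0.072 m)) and ((horizontal distance between tube_red and clip_from between 0.168 and 0.192 m and x of tube_red in the frame of rack_from between -0.012 and 0.012 m and height (world z) of tube_red below 0.072 m) or (horizontal distance between tube_yellow and clip_from between 0.168 and 0.192 m and x of tube_yellow in the frame of rack_from between -0.012 and 0.012 m and height (world z) of tube_yellow below 0.072 m) or (horizontal distance between tube_blue and clip_from between 0.168 and 0.192 m and x of tube_blue in the frame of rack_from between -0.012 and 0.012 m and height (world z) of tube_blue below 0.072 m) or (horizontal distance between tube_green and clip_from between 0.168 and 0.192 m and x of tube_green in the frame of rack_from between -0.012 and 0.012 m and height (world z) of tube_green below 0.072 m))), for 0.2 s.
4. the fourth tube from the white rack's pink clip stands home in the fourth hole from the blue rack's pink clip (((horizontal distance between tube_red and clip_to between 0.168 and 0.192 m and x of tube_red in the frame of rack_to between -0.012 and 0.012 m and height (world z) of tube_red below 0.072 m) or (horizontal distance between tube_yellow and clip_to between 0.168 and 0.192 m and x of tube_yellow in the frame of rack_to between -0.012 and 0.012 m and height (world z) of tube_yellow below 0.072 m) or (horizontal distance between tube_blue and clip_to between 0.168 and 0.192 m and x of tube_blue in the frame of rack_to between -0.012 and 0.012 m and height (world z) of tube_blue below 0.072 m) or (horizontal distance between tube_green and clip_to between 0.168 and 0.192 m and x of tube_green in the frame of rack_to between -0.012 and 0.012 m and height (world z) of tube_green below 0.072 m))), for 0.2 s.
At the end, for the whole second after the job is handed in: All four tubes stand in the blue rack, one per hole, in the white rack's order counted from the pink clips (moved singly, first to last): within 12 mm of the hole's centre along and across the row, within 8 mm of fully down, upright within 0.25 rad, released, at rest (((horizontal distance between tube_red and clip_to between 0.03 and 0.054 m and x of tube_red in the frame of rack_to between -0.012 and 0.012 m and height (world z) of tube_red below 0.072 m) or (horizontal distance between tube_yellow and clip_to between 0.03 and 0.054 m and x of tube_yellow in the frame of rack_to between -0.012 and 0.012 m and height (world z) of tube_yellow below 0.072 m) or (horizontal distance between tube_blue and clip_to between 0.03 and 0.054 m and x of tube_blue in the frame of rack_to between -0.012 and 0.012 m and height (world z) of tube_blue below 0.072 m) or (horizontal distance between tube_green and clip_to between 0.03 and 0.054 m and x of tube_green in the frame of rack_to between -0.012 and 0.012 m and height (world z) of tube_green below 0.072 m)) and ((horizontal distance between tube_red and clip_to between 0.076 and 0.1 m and x of tube_red in the frame of rack_to between -0.012 and 0.012 m and height (world z) of tube_red below 0.072 m) or (horizontal distance between tube_yellow and clip_to between 0.076 and 0.1 m and x of tube_yellow in the frame of rack_to between -0.012 and 0.012 m and height (world z) of tube_yellow below 0.072 m) or (horizontal distance between tube_blue and clip_to between 0.076 and 0.1 m and x of tube_blue in the frame of rack_to between -0.012 and 0.012 m and height (world z) of tube_blue below 0.072 m) or (horizontal distance between tube_green and clip_to between 0.076 and 0.1 m and x of tube_green in the frame of rack_to between -0.012 and 0.012 m and height (world z) of tube_green below 0.072 m)) and ((horizontal distance between tube_red and clip_to between 0.122 and 0.146 m and x of tube_red in the frame of rack_to between -0.012 and 0.012 m and height (world z) of tube_red below 0.072 m) or (horizontal distance between tube_yellow and clip_to between 0.122 and 0.146 m and x of tube_yellow in the frame of rack_to between -0.012 and 0.012 m and height (world z) of tube_yellow below 0.072 m) or (horizontal distance between tube_blue and clip_to between 0.122 and 0.146 m and x of tube_blue in the frame of rack_to between -0.012 and 0.012 m and height (world z) of tube_blue below 0.072 m) or (horizontal distance between tube_green and clip_to between 0.122 and 0.146 m and x of tube_green in the frame of rack_to between -0.012 and 0.012 m and height (world z) of tube_green below 0.072 m)) and ((horizontal distance between tube_red and clip_to between 0.168 and 0.192 m and x of tube_red in the frame of rack_to between -0.012 and 0.012 m and height (world z) of tube_red below 0.072 m) or (horizontal distance between tube_yellow and clip_to between 0.168 and 0.192 m and x of tube_yellow in the frame of rack_to between -0.012 and 0.012 m and height (world z) of tube_yellow below 0.072 m) or (horizontal distance between tube_blue and clip_to between 0.168 and 0.192 m and x of tube_blue in the frame of rack_to between -0.012 and 0.012 m and height (world z) of tube_blue below 0.072 m) or (horizontal distance between tube_green and clip_to between 0.168 and 0.192 m and x of tube_green in the frame of rack_to between -0.012 and 0.012 m and height (world z) of tube_green below 0.072 m)) and angle between each of tube_red, tube_yellow, tube_blue, tube_green's own z axis and vertical below 0.25 rad and linear speed of each of tube_body_red, tube_body_yellow, tube_body_blue, tube_body_green below 0.02 m/s); the robot touches nothing.
It fails at once if a tube is tipped over (more than 0.5 rad from upright) (angle between any of tube_red, tube_yellow, tube_blue, tube_green's own z axis and vertical above 0.5 rad).
It fails at once if a tube is dropped (falls, out of the fingers' hold, faster than 0.6 m/s: a drop of about 20 mm) ((contact force between the fingers and tube_body_red below 0.2 N and linear speed of tube_body_red above 0.6 m/s) or (contact force between the fingers and tube_body_yellow below 0.2 N and linear speed of tube_body_yellow above 0.6 m/s) or (contact force between the fingers and tube_body_blue below 0.2 N and linear speed of tube_body_blue above 0.6 m/s) or (contact force between the fingers and tube_body_green below 0.2 N and linear speed of tube_body_green above 0.6 m/s)).
It fails at once if the dish is pushed more than 30 mm (distance of dish from where it was at the start of the episode above 0.03 m).
It fails at once if the tip box is pushed more than 30 mm (distance of tip_box from where it was at the start of the episode above 0.03 m).
It also fails if it takes over 118 s, if anything falls off the work surface, if the arm or the gripper's body presses on something with over 40 N, if the wrist force passes 120 N, or if a joint passes its speed limit or range.

### The arm

A 7-joint arm with a two-finger parallel gripper is mounted at the origin on the work surface. World frame = base frame: x ahead of the robot, y to its left, z up, the work surface at z = 0. Lengths are in mm, angles in rad, forces in N, time in s.
With the tool pointing down it reaches from about 425 to 1025 mm from the base axis. Payload 9.4 kg.
Tool frame: the origin (TCP) lies midway between the tips of the shut fingers; the grasp point (between the pads) lies r.pinch_z behind it (r.pinch_z is the distance from the TCP to the grasp point, in mm); y points along the fingers, z is the direction in which the jaws open and shut, and the axes are right-handed (so a half turn about y gives the same grasp; the last joint's range is limited). The gripper opens to 93 mm and grips with 3 to 60 N. Pads are 15 mm wide; open, the fingers measure 128 mm over their backs; the gripper's body (75 mm by 188 mm) begins 65 mm behind the grasp point.
Start: joints at [1.151, 0.599, -0.003, 1.599, 0.002, 0.943, -0.08], TCP at [243.681, -682.82, 218.618] pointing down, gripper open.
Joint ranges: [-2.57, 2.57], [-0.35, 1.97], [-1.29, 1.29], [0.11, 2.56], [-1.05, 4.19], [0.11, 1.86], [-2.63, 2.63]. Speed limits (rad/s): [2.22, 2.22, 3.01, 3.01, 3.14, 3.14, 3.14].

### API

Orientations are given as a rotation vector (axis times angle).
In Python, from bench import r gives the robot as it stands. The module is installed in compiled form; this text tells all that it offers.
- The arm moves only by the tool servo_tool, never from a script. Its argument "deltas" is a list of rows, each a list of 7 numbers: the closure, from 0 (fully open) to 1 (shut), then the shift along the world's x, y, z in units of 60 cm (1.0 is 60 cm), then the turn, a rotation vector about the world's x, y, z in units of 90 degrees (1.0 is 90 degrees). A call has 1 to 12 rows; each row shifts and turns the commanded pose from where the row before left it; what a row does not reach is not made up. A row lasts 1/8 s, in which the tool goes at most 62.5 mm and 10.7 degrees, less where a joint would pass 70% of its speed; a pose out of reach is approached as far as the arm can. A call with a number of a shift or a turn outside -1 to 1 is refused whole. A call with a gripper value outside its range is refused whole. The fingers move at their own pace and stop on an object; "squeeze" is the grip in N (left out, the last holds). Time passes only in rows, so rows that do not move let the fingers close. It gives the time, the measured TCP pose, the force and the opening at its end, in the units of the state.
- r.read_state(): the state, without advancing time (a new reading comes with each control period).
- r.capture(name): name is "scene" or "top"; returns a dict with "frame" (400x640x3 uint8, red, green, blue), "K" (3x3 intrinsics, pixels), "origin" and "attitude" of the camera in the world. Camera axes: x right, y down, z forward; pixel columns grow to the right and rows downward; lengths in mm; the calibration is good to about 2 mm. A picture is of the moment at which its call begins. There is no depth.
- r.sign_off(): hands the job in, once; it reports no verdict.
The state is a dict: "clock": time; "qpos": joint angles; "joint_velocities": joint speeds; "tau": joint torques, N m; "eef_pos": TCP position; "tool_rot": TCP orientation; "contact_force": force on the tool from outside, world axes, zero at the start; "torque": the same for the moment, N m; "gripper_width": opening from 0.0 (shut) to 1.0 (fully open).
Only numpy, scipy, OpenCV 4.12 (cv2) and the standard library are available. Lean on these libraries where they do the work, as an engineer would, in place of code of your own. Each camera call takes 0.05 s, during which the arm holds its last target.

## Working session

There is one attempt and no reset: what is moved stays moved. The work goes in short steps, Python scripts to look and compute and a tool call to move; the robot and the scene stay as the last step left them, time stands still between calls to the robot, and variables do not carry over. Pictures are saved under pics/ and viewed, and the job is handed in when it is done.

Besides the shell and the picture viewer there is one more tool, called after "Emit:" by a JSON object that holds its "op" and its "data", one argument or row to a line. servo_tool: Moves the arm, as the interface text tells. Shifts and turns lie within -1 to 1; 1 stands for 60 cm of shift or 90 degrees of turn. Its arguments: {"type":"object","properties":{"deltas":{"type":"array"},"squeeze":{"type":"number"}},"required":["deltas"]}

```bash
mkdir -p pics; python3 - <<'E'
from bench import r
import cv2, numpy as np, pickle
s=r.read_state(); print(s, r.pinch_z)
for n in("scene","top"):
    c=r.capture(n); cv2.imwrite(f"pics/{n}0.png",c["frame"][:,:,::-1]); pickle.dump(c,open(f"{n}0.pkl","wb"))
    print(n,c["K"],c["origin"],c["attitude"])
E
```

```text
{'clock': 0.0, 'qpos': array([ 1.15127988,  0.60013575, -0.0025615 ,  1.60011512,  0.00181428,
        0.94287735, -0.0798049 ]), 'joint_velocities': array([-0.00128819, -0.00122551,  0.00108413,  0.00011652,  0.00031396,
       -0.00018664,  0.00037352]), 'tau': array([ 8.22986440e-04, -7.65060139e+01,  1.49793349e+00, -2.52343780e+01,
       -5.23164030e-02,  1.69990811e-02,  1.97127792e-04]), 'eef_pos': array([ 243.53308604, -682.36823014,  217.7572927 ]), 'tool_rot': array([-0.35283348,  2.03691294, -2.03385538]), 'contact_force': array([-0.22101453,  0.04036021, -0.52795406]), 'torque': array([-0.05896778, -0.00773693, -0.00565139]), 'gripper_width': 1.0007501067381457} 18.8
scene [[440.00691364   0.         323.23885891]
 [  0.         440.00691364 198.35375476]
 [  0.           0.           1.        ]] [1183.7981907   -69.53769623 1119.93990521] [-1.91441511 -1.89227188  0.53240027]
top [[475.10821742   0.         314.98125243]
 [  0.         475.10821742 201.68367542]
 [  0.           0.           1.        ]] [ 422.07002061  -23.29429817 1086.79181457] [-2.19758207  2.13717134 -0.15027205]
```

View pics/scene0.png

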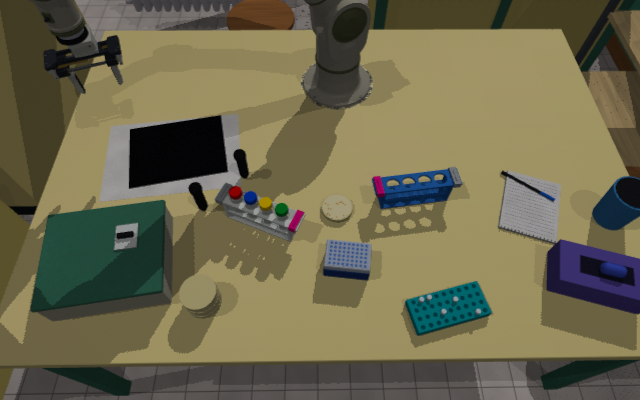

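View pics/top0.png

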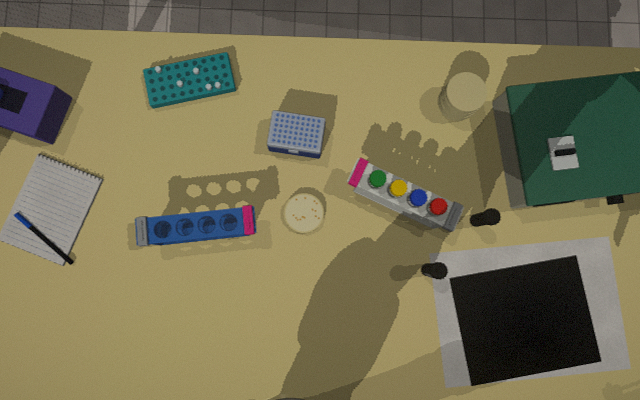

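The top view shows the white rack's pink clip at (357,172), with green (377,178), yellow (398,188), blue (418,198) and red (438,206) following. The blue rack's pink clip is at (249,220), and its holes run leftwards from there. Two black look-alike tubes stand near (486,216) and (434,270).

```bash
cat > h.py <<'E'
import cv2, numpy as np, pickle
from scipy.spatial.transform import Rotation as R
def ray(c,px,z):
    p=np.atleast_2d(np.array(px,float)).reshape(-1,1,2)
    n=cv2.undistortPoints(p,c["K"],None)[:,0]
    d=np.c_[n,np.ones(len(n))]@R.from_rotvec(c["attitude"]).as_matrix().T
    o=np.array(c["origin"]); return o+d*((z-o[2])/d[:,2])[:,None]
def proj(c,P):
    Rm=R.from_rotvec(c["attitude"]).as_matrix()
    q=(np.atleast_2d(P)-np.array(c["origin"]))@Rm; q=q@c["K"].T; return q[:,:2]/q[:,2:]
def masks(c):
    h=cv2.cvtColor(c["frame"],cv2.COLOR_RGB2HSV); H,S,V=[h[...,i].astype(int) for i in range(3)]
    return dict(red=((H<6)|(H>174))&(S>190)&(V>90), yellow=(H>20)&(H<30)&(S>200)&(V>120), blue=(H>108)&(H<120)&(S>190)&(V>90),
      green=(H>55)&(H<75)&(S>190)&(V>60), pink=(H>155)&(H<174)&(S>150)&(V>110))
def blobs(m,amin=30):
    n,l,st,ce=cv2.connectedComponentsWithStats(m.astype(np.uint8))
    return [(st[i,4],ce[i].round(1),st[i,:4]) for i in range(1,n) if st[i,4]>=amin]
E
python3 - <<'E'
from h import *
for n in("top","scene"):
    c=pickle.load(open(n+"0.pkl","rb"))
    for k,m in masks(c).items():
        for a,ce,bb in blobs(m):
            z=92 if k=="pink" else 122
            print(n,k,a,ce,bb,ray(c,ce,z)[0].round(0))
c=pickle.load(open("top0.pkl","rb"))
cv2.imwrite("pics/crop0.png",cv2.resize(c["frame"][140:300,120:520,::-1],None,fx=2,fy=2,interpolation=cv2.INTER_CUBIC))
E
```

```text
top red 202 [438.2 206. ] [431 198  16  16] [ 538. -292.  122.]
top yellow 201 [398.  187.6] [390 180  17  16] [ 573. -209.  122.]
top blue 155 [418.4 197.3] [411 190  16  16] [ 554. -252.  122.]
top blue 51 [ 22.3 220.3] [ 15 214  16  14] [484. 549. 122.]
top pink 243 [357.8 172.1] [349 158  19  29] [ 609. -129.   92.]
top pink 269 [247.8 219.8] [243 205  11  30] [501. 100.  92.]
scene red 99 [234.8 190.9] [229 186  13  11] [ 539. -292.  122.]
scene yellow 105 [265. 202.] [259 197  13  11] [ 574. -209.  122.]
scene blue 99 [249.6 196.3] [244 191  12  11] [ 556. -251.  122.]
scene green 100 [280.8 208.2] [275 203  12  11] [ 594. -166.  122.]
scene pink 118 [378.7 184.6] [373 176  12  18] [502. 103.  92.]
scene pink 139 [295.7 219.4] [288 210  16  20] [ 611. -128.   92.]
```

View pics/crop0.png

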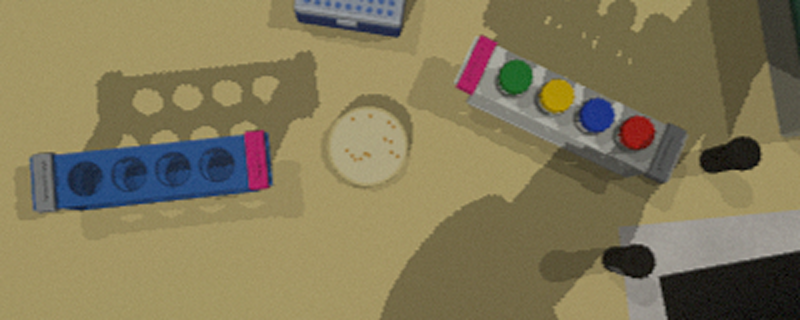

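The crop confirms green, yellow, blue, red in order from the pink clip. The black look-alikes stay outside the rack. Next I measure the blue rack's row.

```bash
python3 - <<'E'
from h import *
c=pickle.load(open("top0.pkl","rb")); s=pickle.load(open("scene0.pkl","rb"))
for n,cc,(x0,x1,y0,y1) in(("top",c,(125,275,195,255)),("scene",s,(360,475,155,220))):
    f=cc["frame"]; cr=f[y0:y1,x0:x1,::-1]
    cv2.imwrite(f"pics/b_{n}.png",cv2.resize(cr,None,fx=5,fy=5,interpolation=cv2.INTER_NEAREST))
    h=cv2.cvtColor(f,cv2.COLOR_RGB2HSV)[y0:y1,x0:x1].astype(int)
    grey=((h[...,1]<60)&(h[...,2]>60)).astype(np.uint8)
    for a,ce,bb in blobs(grey,60):
        ce=ce+[x0,y0]; print(n,"grey",a,ce,bb+[x0,y0,0,0],ray(cc,ce,92)[0].round(0))
    for nm,m in(("dark",((h[...,0]>95)&(h[...,0]<125)&(h[...,2]<95)).astype(np.uint8)),):
        for a,ce,bb in blobs(m,60):
            ce=ce+[x0,y0]; print(n,nm,a,ce,bb+[x0,y0,0,0],ray(cc,ce,86)[0].round(0))
E
```

```text
top grey 304 [141.6 231.4] [134 216  20  31] [470. 319.  92.]
top dark 122 [229.1 220.2] [223 214  14  17] [499. 140.  86.]
top dark 119 [207.  222.1] [198 216  17  17] [494. 186.  86.]
top dark 107 [185.8 224.8] [177 219  16  17] [487. 230.  86.]
top dark 228 [161.8 228.9] [154 221  17  17] [477. 280.  86.]
scene grey 143 [455.2 175.3] [448 167  15  19] [472. 323.  92.]
scene dark 776 [418.8 195.7] [378 168  82  41] [536. 212.  86.]
```

View pics/b_top.png

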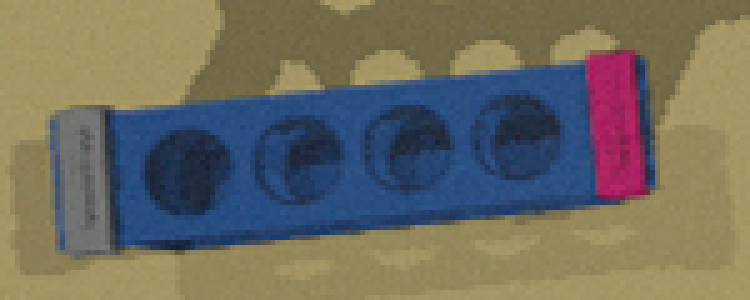

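View pics/b_scene.png

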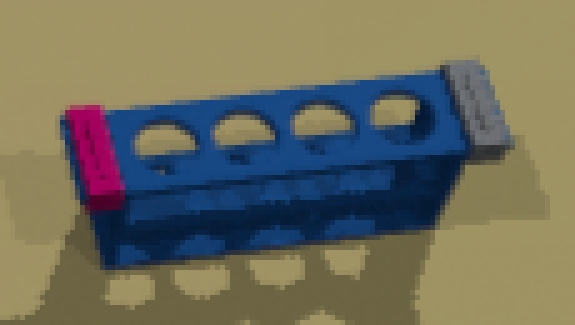

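```bash
python3 - <<'E'
from h import *
c=pickle.load(open("top0.pkl","rb")); s=pickle.load(open("scene0.pkl","rb"))
p=np.array([[517,137],[408,149],[300,161],[188,172]])/5+[125,195]-0.4
P=ray(c,p,86)[:,:2]; print("top holes",P.round(1))
q=np.array([[166,149],[245,138],[324,130],[401,120]])/5+[360,155]-.4
Q=ray(s,q,86)[:,:2]; print("scene holes",Q.round(1))
pk,gr=np.array([501.5,101.5]),np.array([471,321.])
m=(pk+gr)/2; v=(gr-pk)/np.linalg.norm(gr-pk); print("clips",[(m+o*v).round(1) for o in(-69,-23,23,69)],v)
A=(P+Q)/2; d=np.polyfit([-69,-23,23,69],A,1); print("fit",[(d[1]+o*d[0]).round(1) for o in(-69,-23,23,69)],d)
# white
T={}
for cc,z in((c,122),(s,122)):
    for k in("red","yellow","blue","green"):
        mk=masks(cc)[k]
        if k=="green":
            h=cv2.cvtColor(cc["frame"],cv2.COLOR_RGB2HSV).astype(int); mk=(h[...,0]>50)&(h[...,0]<75)&(h[...,1]>150)
        b=max([b for b in blobs(mk) if 220<b[1][0]<450],key=lambda b:b[0]); T.setdefault(k,[]).append(ray(cc,b[1],z)[0,:2])
for k in T: print(k,np.round(T[k],1).tolist(),np.mean(T[k],0).round(1))
B=np.array([np.mean(T[k],0) for k in("green","yellow","blue","red")])
d=np.polyfit([-69,-23,23,69],B,1); print("white fit",[(d[1]+o*d[0]).round(1) for o in(-69,-23,23,69)],d)
# black tubes (top & scene), teal etc
print("black", ray(c,[[486,216],[434,270]],100).round(0), "dish",ray(c,[304,213],15).round(0),"tip",ray(c,[297,131],68).round(0))
print("greenbox", ray(c,[[508,88],[528,205]],100).round(0))
from scipy.spatial.transform import Rotation as R
import json
print(R.from_rotvec([-0.35283348,2.03691294,-2.03385538]).as_matrix().round(3))
E
```

```text
top holes [[495.2 142.1]
 [488.8 187.5]
 [482.5 232.3]
 [476.6 278.7]]
scene holes [[497.6 143.4]
 [490.5 189. ]
 [485.5 234.6]
 [479.  279.6]]
clips [array([495.7, 142.9]), array([489.4, 188.5]), array([483.1, 234. ]), array([476.8, 279.6])] [-0.13762986  0.99048373]
fit [array([496.2, 142.8]), array([490. , 188.2]), array([483.9, 233.6]), array([477.7, 279. ])] [[-1.33601357e-01  9.87497336e-01]
 [ 4.86959953e+02  2.10910139e+02]]
red [[537.6, -292.4], [538.7, -292.1]] [ 538.1 -292.2]
yellow [[573.3, -209.3], [574.4, -208.9]] [ 573.9 -209.1]
blue [[554.4, -251.5], [556.2, -251.0]] [ 555.3 -251.3]
green [[591.9, -166.3], [597.6, -165.6]] [ 594.7 -166. ]
white fit [array([ 593.8, -166.5]), array([ 574.9, -208.6]), array([ 556.1, -250.7]), array([ 537.2, -292.8])] [[-4.09759953e-01 -9.15040370e-01]
 [ 5.65515211e+02 -2.29657515e+02]]
black [[ 522. -399.  100.]
 [ 407. -289.  100.]] dish [[526. -17.  15.]] tip [[701.   4.  68.]]
greenbox [[ 803. -452.  100.]
 [ 548. -489.  100.]]
[[-0.942 -0.001  0.336]
 [-0.336  0.001 -0.942]
 [ 0.    -1.    -0.002]]
```

Emit:
{"op": "servo_tool", "data": {
  "deltas": [
    [0,0.0487,0.0716,0.003,0,0,0.0429],
    [0,0.0487,0.0716,0.003,0,0,0.0429],
    [0,0.0487,0.0716,0.003,0,0,0.0429],
    [0,0.0487,0.0716,0.003,0,0,0.0429],
    [0,0.0487,0.0716,0.003,0,0,0.0429],
    [0,0.0487,0.0716,0.003,0,0,0.0429],
    [0,0.0487,0.0716,0.003,0,0,0.0429],
    [0,0.0487,0.0716,0.003,0,0,0.0429],
    [0,0.0487,0.0716,0.003,0,0,0.0429],
    [0,0.0487,0.0716,0.003,0,0,0.0429],
    [0,0.0487,0.0716,0.003,0,0,0.0429],
    [0,0.0487,0.0716,0.003,0,0,0.0429]
  ],
  "squeeze": 15
}}

```text
clock: 1.6
eef_pos: [594.9, -165.9, 240.0]
tool_rot: [-0.983, 1.51, -1.51]
contact_force: [1.2, -0.2, 0.3]
gripper_width: 1.003
```

Emit:
{"op": "servo_tool", "data": {
  "deltas": [
    [0,0,0,0,0,0,0],
    [0,0,0,0,0,0,0],
    [0,0,0,0,0,0,0]
  ]
}}

```text
clock: 1.98
eef_pos: [593.4, -168.9, 240.0]
tool_rot: [-0.98, 1.513, -1.513]
contact_force: [0.6, 0.0, 0.6]
gripper_width: 1.001
```

```bash
cat >> h.py <<'E'
def st():
    from bench import r
    s=r.read_state(); M=R.from_rotvec(s["tool_rot"]).as_matrix()
    print(round(s["clock"],2),"pos",s["eef_pos"].round(1),"jaw deg",np.degrees(np.arctan2(M[1,2],M[0,2])).round(1),"y",M[:,1].round(3),"F",s["contact_force"].round(1),"w",round(s["gripper_width"],3))
    return s
def snap(name,tag,box=None,f=1):
    from bench import r
    c=r.capture(name); im=c["frame"][:,:,::-1]
    if box: x0,x1,y0,y1=box; im=im[y0:y1,x0:x1]
    cv2.imwrite(f"pics/{tag}.png",cv2.resize(im,None,fx=f,fy=f,interpolation=cv2.INTER_CUBIC)); pickle.dump(c,open(tag+".pkl","wb")); return c
E
python3 - <<'E'
from h import *
st(); snap("scene","s1",(200,360,110,260),4); st(); snap("top","t1",(300,500,120,270),4); st()
E
```

```text
1.98 pos [ 593.4 -168.9  240. ] jaw deg -24.2 y [-0.001 -0.001 -1.   ] F [0.6 0.  0.6] w 1.001
2.02 pos [ 593.5 -168.9  240.1] jaw deg -24.2 y [-0.001 -0.001 -1.   ] F [ 0.2 -0.3  0.2] w 1.001
2.08 pos [ 593.7 -168.7  240.2] jaw deg -24.2 y [-0.    -0.001 -1.   ] F [0.1 0.2 0.4] w 0.998
```

View pics/s1.png

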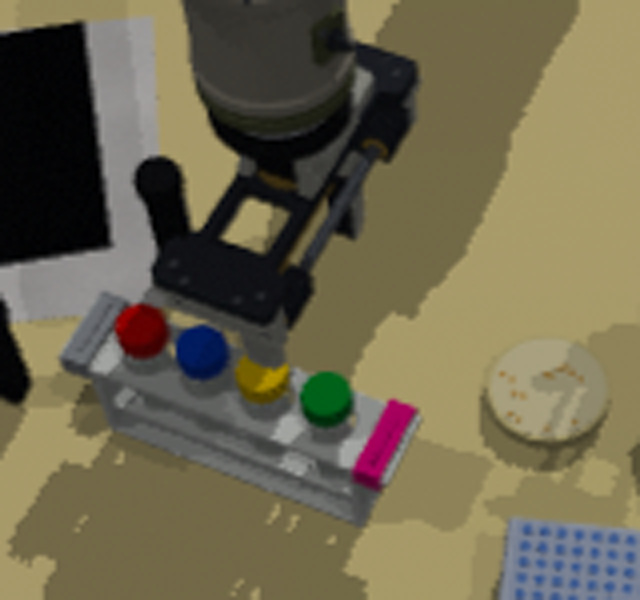

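View pics/t1.png

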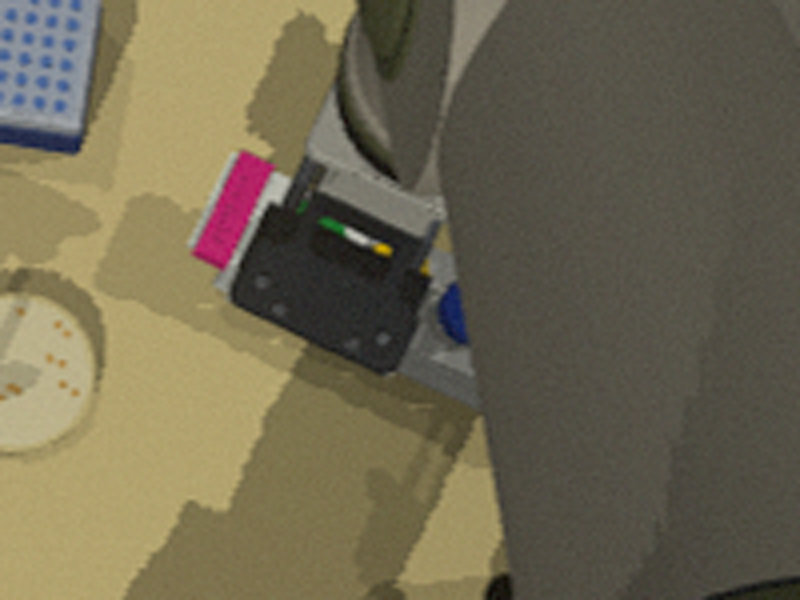

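The jaws straddle the row at the green cap, with the white rack's pink clip beside it in both views. Descending.

Emit:
{"op": "servo_tool", "data": {
  "deltas": [
    [0,0.0005,0.0038,-0.04,0,0,0],
    [0,0,0,-0.05,0,0,0],
    [0,0,0,-0.05,0,0,0],
    [0,0,0,-0.04,0,0,0],
    [0,0,0,-0.03,0,0,0],
    [0,0,0,-0.02,0,0,0],
    [0,0,0,-0.01,0,0,0],
    [0,0,0,0,0,0,0],
    [0,0,0,0,0,0,0]
  ]
}}

```text
clock: 3.2
eef_pos: [595.0, -165.1, 96.8]
tool_rot: [-0.98, 1.51, -1.512]
contact_force: [-0.7, 0.2, -0.1]
gripper_width: 0.999
```

```bash
python3 - <<'E'
from h import *
st(); snap("scene","s2",(200,360,110,260),4); st()
E
```

```text
3.2 pos [ 595.  -165.1   96.8] jaw deg -24.0 y [ 0.001 -0.    -1.   ] F [-0.7  0.2 -0.1] w 0.999
3.25 pos [ 595.  -165.1   96.9] jaw deg -24.0 y [ 0.001 -0.    -1.   ] F [-0.  -0.3 -0.5] w 0.998
```

View pics/s2.png

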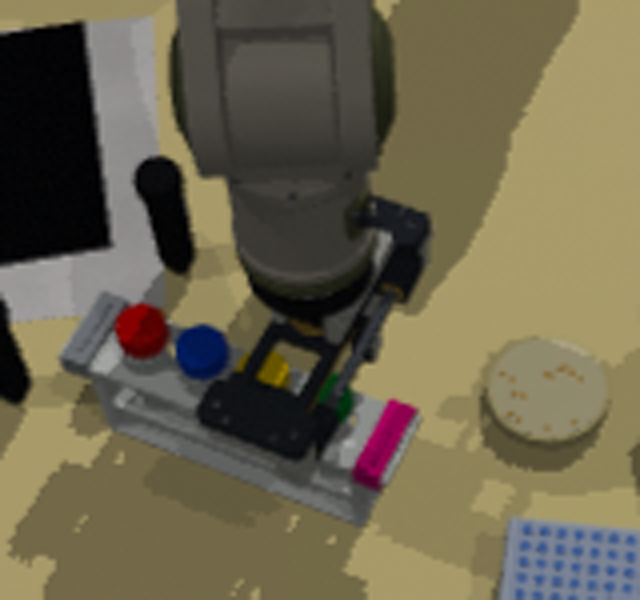

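```bash
python3 - <<'E'
from h import *
c=pickle.load(open("s2.pkl","rb")); j=np.array([.9127,-.4088,0]); T=np.array([595,-165.1,0])
for o,z in((64,100),(64,120),(70,170),(80,190),(0,122)):
    print(o,z,((proj(c,T+j*o+[0,0,z])[0]-[200,110])*4).round(0))
E
```

```text
64 100 [284. 489.]
64 120 [281. 475.]
70 170 [269. 444.]
80 190 [258. 442.]
0 122 [325. 394.]
```

The projection matches the knuckle at (262,415), so the gripper is centred on the green cap. Closing.

Emit:
{"op": "servo_tool", "data": {
  "deltas": [
    [1,0,0,0,0,0,0],
    [1,0,0,0,0,0,0],
    [1,0,0,0,0,0,0],
    [1,0,0,0,0,0,0],
    [1,0,0,0,0,0,0],
    [1,0,0,0,0,0,0]
  ],
  "squeeze": 20
}}

```text
clock: 4.0
eef_pos: [594.6, -165.1, 96.2]
tool_rot: [-0.981, 1.511, -1.511]
contact_force: [-0.5, -0.2, 0.4]
gripper_width: 0.402
```

Emit:
{"op": "servo_tool", "data": {
  "deltas": [
    [1,0,0,0,0,0,0],
    [1,0,0,0,0,0,0],
    [1,0,0,0.005,0,0,0],
    [1,0,0,0.01,0,0,0],
    [1,0,0,0.02,0,0,0],
    [1,0,0,0,0,0,0]
  ]
}}

```text
clock: 4.75
eef_pos: [595.4, -165.2, 118.6]
tool_rot: [-0.979, 1.509, -1.512]
contact_force: [-0.4, -0.8, -0.3]
gripper_width: 0.361
```

```bash
python3 - <<'E'
from h import *
st(); snap("scene","s3",(200,360,110,260),4); st()
E
```

```text
4.75 pos [ 595.4 -165.2  118.6] jaw deg -24.0 y [ 0.002 -0.001 -1.   ] F [-0.4 -0.8 -0.3] w 0.361
4.8 pos [ 595.  -165.1  118.1] jaw deg -24.0 y [ 0.001 -0.    -1.   ] F [ 1.1 -0.3 -0.9] w 0.361
```

View pics/s3.png

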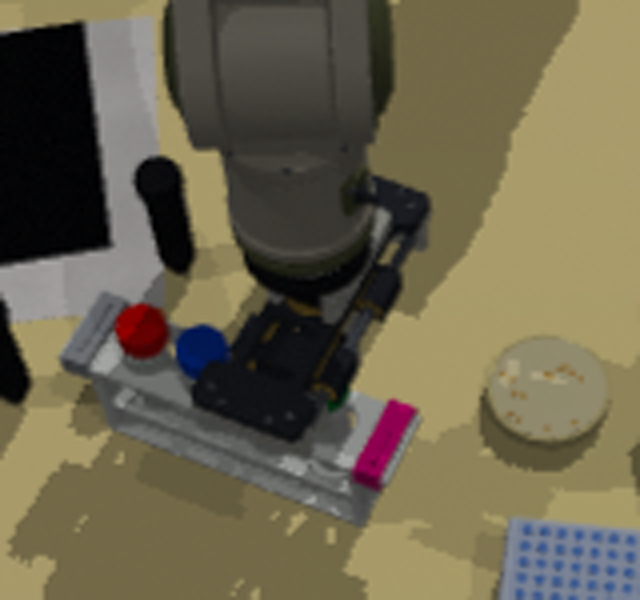

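The opening of 0.361 (33.6 mm) matches the cap. Lifting and carrying.

Emit:
{"op": "servo_tool", "data": {
  "deltas": [
    [1,0,0,0.04,0,0,0],
    [1,0,0,0.06,0,0,0],
    [1,0,0,0.06,0,0,0],
    [1,0,0,0.04,0,0,0],
    [1,-0.012,0.035,0,0,0,0.02],
    [1,-0.025,0.077,0,0,0,0.05],
    [1,-0.028,0.089,0,0,0,0.064],
    [1,-0.028,0.089,0,0,0,0.064],
    [1,-0.028,0.089,0,0,0,0.064],
    [1,-0.025,0.077,0,0,0,0.05],
    [1,-0.013,0.042,0,0,0,0.03],
    [1,-0.006,0.0165,0,0,0,0.011]
  ]
}}

```text
clock: 6.3
eef_pos: [493.6, 145.8, 236.2]
tool_rot: [-1.273, 1.107, -1.104]
contact_force: [0.4, -0.5, 0.2]
gripper_width: 0.361
```

Emit:
{"op": "servo_tool", "data": {
  "deltas": [
    [1,0,0,0,0,0,0],
    [1,0,0,0,0,0,0]
  ]
}}

```text
clock: 6.55
eef_pos: [495.7, 142.4, 236.8]
tool_rot: [-1.27, 1.111, -1.111]
contact_force: [0.7, -0.3, -0.3]
gripper_width: 0.361
```

```bash
python3 - <<'E'
from h import *
st(); snap("scene","s4",(300,460,90,240),4); st(); snap("top","t4",(120,320,120,270),4);st()
E
```

```text
6.55 pos [495.7 142.4 236.8] jaw deg 7.6 y [-0.001 -0.001 -1.   ] F [ 0.7 -0.3 -0.3] w 0.361
6.6 pos [495.9 142.4 236.9] jaw deg 7.6 y [-0.    -0.001 -1.   ] F [ 0.6  0.4 -0.5] w 0.36
6.65 pos [495.9 142.5 237. ] jaw deg 7.6 y [-0. -0. -1.] F [-0.6  0.6 -0.5] w 0.361
```

View pics/s4.png

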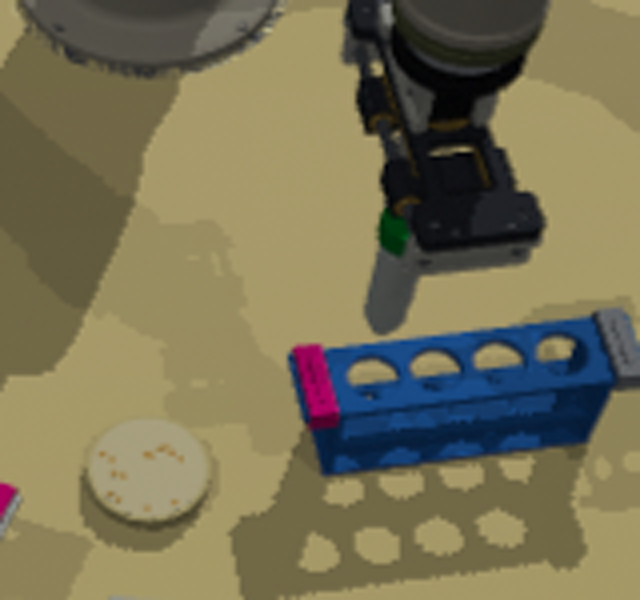

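View pics/t4.png

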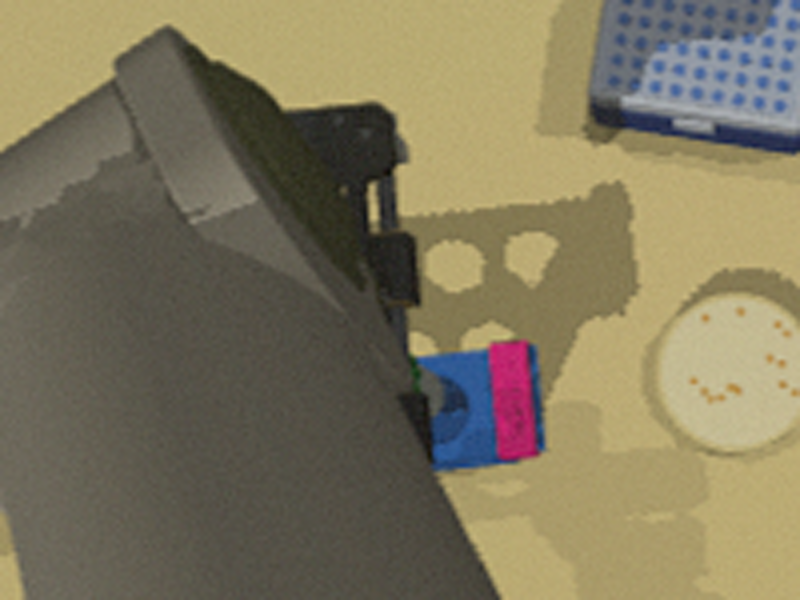

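```bash
python3 - <<'E'
from h import *
c=pickle.load(open("s4.pkl","rb"))
for P in([495.9,142.5,146],[495.9,142.5,162],[495.9,142.5,244],[495.9,142.5,262]):
  for dy in(-14.5,14.5): print(P,dy,((proj(c,np.array(P)+[0,dy,0])[0]-[300,90])*4).round(1))
x=ray(c,np.array([382,326])/4+[300,90],150); print(x)
E
```

```text
[495.9, 142.5, 146] -14.5 [360.7 326.6]
[495.9, 142.5, 146] 14.5 [403.4 326.3]
[495.9, 142.5, 162] -14.5 [364.  312.8]
[495.9, 142.5, 162] 14.5 [407.1 312.5]
[495.9, 142.5, 244] -14.5 [381.9 236.6]
[495.9, 142.5, 244] 14.5 [427.8 236.3]
[495.9, 142.5, 262] -14.5 [386.1 218.6]
[495.9, 142.5, 262] 14.5 [432.6 218.3]
[[498.34953104 141.62638277 150.        ]]
```

In the scene view the tube hangs upright over hole 1. Its left edge is at 366 in the crop, against 364 predicted. Lowering.

Emit:
{"op": "servo_tool", "data": {
  "deltas": [
    [1,0.0003,0.0005,-0.03,0,0,0],
    [1,0,0,-0.05,0,0,0],
    [1,0,0,-0.04,0,0,0],
    [1,0,0,-0.03,0,0,0],
    [1,0,0,-0.02,0,0,0],
    [1,0,0,0,0,0,0]
  ]
}}

```text
clock: 7.4
eef_pos: [495.6, 143.5, 134.7]
tool_rot: [-1.271, 1.11, -1.109]
contact_force: [-0.1, 0.4, 1.3]
gripper_width: 0.36
```

Emit:
{"op": "servo_tool", "data": {
  "deltas": [
    [1,0,0,-0.02,0,0,0],
    [1,0,0,-0.02,0,0,0],
    [1,0,0,-0.015,0,0,0],
    [1,0,0,-0.006,0,0,0],
    [1,0,0,0,0,0,0]
  ]
}}

```text
clock: 8.02
eef_pos: [495.7, 144.0, 98.4]
tool_rot: [-1.271, 1.109, -1.109]
contact_force: [-1.1, 0.2, -1.3]
gripper_width: 0.359
```

Emit:
{"op": "servo_tool", "data": {
  "deltas": [
    [1,0,0,-0.0025,0,0,0],
    [1,0,0,-0.0015,0,0,0],
    [1,0,0,0,0,0,0]
  ]
}}

```text
clock: 8.4
eef_pos: [495.9, 144.0, 96.3]
tool_rot: [-1.27, 1.109, -1.109]
contact_force: [-1.1, -0.5, -0.1]
gripper_width: 0.365
```

Emit:
{"op": "servo_tool", "data": {
  "deltas": [
    [0.55,0,0,0,0,0,0],
    [0,0,0,0,0,0,0],
    [0,0,0,0,0,0,0],
    [0,0,0,0,0,0,0],
    [0,0,0,0,0,0,0],
    [0,0,0,0,0,0,0]
  ]
}}

```text
clock: 9.15
eef_pos: [495.8, 143.9, 96.2]
tool_rot: [-1.27, 1.109, -1.109]
contact_force: [-0.1, -0.2, -0.6]
gripper_width: 0.933
```

```bash
python3 - <<'E'
from h import *
st(); snap("scene","s5",(300,460,90,240),4); st()
E
```

```text
9.15 pos [495.8 143.9  96.2] jaw deg 7.7 y [-0. -0. -1.] F [-0.1 -0.2 -0.6] w 0.933
9.2 pos [495.8 144.   96.2] jaw deg 7.7 y [ 0. -0. -1.] F [-0.3  1.1  0.8] w 0.971
```

View pics/s5.png

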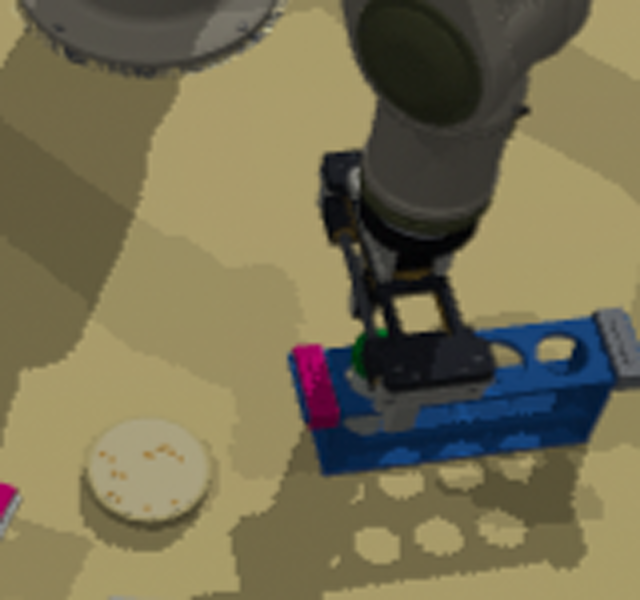

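Green is seated in hole 1. Lifting clear and going to yellow.

Emit:
{"op": "servo_tool", "data": {
  "deltas": [
    [0,0,0,0.02,0,0,0],
    [0,0,0,0.08,0,0,0],
    [0,0.0089,-0.04,0,0,0,-0.024],
    [0,0.0178,-0.08,0,0,0,-0.048],
    [0,0.0211,-0.095,0,0,0,-0.057],
    [0,0.0211,-0.095,0,0,0,-0.057],
    [0,0.0211,-0.095,0,0,0,-0.057],
    [0,0.0189,-0.085,0,0,0,-0.051],
    [0,0.0133,-0.06,0,0,0,-0.036],
    [0,0.0085,-0.038,0,0,0,-0.023],
    [0,0,0,0,0,0,0],
    [0,0,0,0,0,0,0]
  ]
}}

```text
clock: 10.7
eef_pos: [574.1, -206.9, 156.4]
tool_rot: [-0.982, 1.51, -1.508]
contact_force: [0.2, 1.2, -0.1]
gripper_width: 0.998
```

```bash
python3 - <<'E'
from h import *
st(); c=snap("scene","s6",(200,460,130,260),3); s=st()
b=max(blobs((lambda h:(h[...,0]>50)&(h[...,0]<75)&(h[...,1]>150))(cv2.cvtColor(c["frame"],cv2.COLOR_RGB2HSV))[:, 340:450]),key=lambda b:b[0]); print(b, ray(c,b[1]+[340,0],122))
E
```

```text
10.7 pos [ 574.1 -206.9  156.4] jaw deg -23.9 y [-0.     0.001 -1.   ] F [ 0.2  1.2 -0.1] w 0.998
10.75 pos [ 574.2 -206.8  156.4] jaw deg -23.9 y [-0.     0.001 -1.   ] F [0.1 1.  0.5] w 0.996
(np.int32(120), array([ 53.6, 178.2]), array([ 48, 172,  12,  13], dtype=int32)) [[501.04745008 140.22522024 122.        ]]
```

View pics/s6.png

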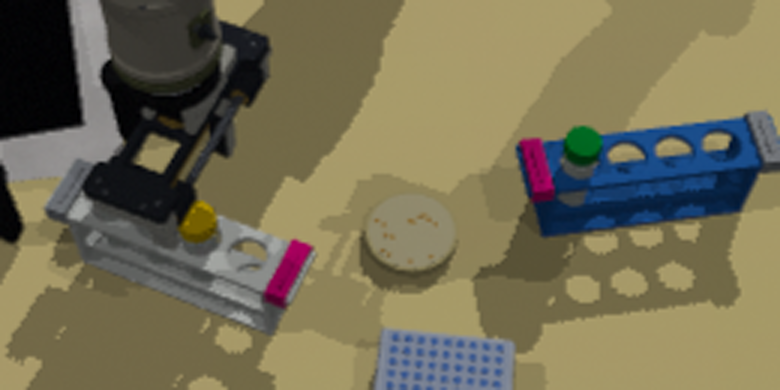

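The green tube stands in the blue rack next to the pink clip, at (394,178) in the scene image. The gripper is over yellow, so I descend.

Emit:
{"op": "servo_tool", "data": {
  "deltas": [
    [0,0,0,-0.03,0,0,0],
    [0,0,0,-0.04,0,0,0],
    [0,0,0,-0.02,0,0,0],
    [0,0,0,-0.01,0,0,0],
    [0,0,0,0,0,0,0],
    [0.5,0,0,0,0,0,0],
    [1,0,0,0,0,0,0],
    [1,0,0,0,0,0,0],
    [1,0,0,0,0,0,0],
    [1,0,0,0,0,0,0],
    [1,0,0,0,0,0,0],
    [1,0,0,0,0,0,0]
  ]
}}

```text
clock: 12.25
eef_pos: [574.2, -208.8, 96.2]
tool_rot: [-0.981, 1.511, -1.511]
contact_force: [-0.2, -0.4, 0.2]
gripper_width: 0.359
```

Emit:
{"op": "servo_tool", "data": {
  "deltas": [
    [1,0,0,0,0,0,0],
    [1,0,0,0,0,0,0],
    [1,0,0,0,0,0,0]
  ]
}}

```text
clock: 12.62
eef_pos: [574.3, -208.8, 96.2]
tool_rot: [-0.981, 1.511, -1.511]
contact_force: [0.5, -0.7, 0.2]
gripper_width: 0.36
```

Emit:
{"op": "servo_tool", "data": {
  "deltas": [
    [1,0,0,0.025,0,0,0],
    [1,0,0,0.08,0,0,0],
    [1,0,0,0.08,0,0,0],
    [1,0,0,0.05,0,0,0],
    [1,-0.0085,0.04,0,0,0,0.021],
    [1,-0.017,0.08,0,0,0,0.043],
    [1,-0.0202,0.095,0,0,0,0.0506],
    [1,-0.0202,0.095,0,0,0,0.0506],
    [1,-0.0202,0.095,0,0,0,0.0506],
    [1,-0.0202,0.095,0,0,0,0.0506],
    [1,-0.017,0.08,0,0,0,0.043],
    [1,-0.0106,0.05,0,0,0,0.0266]
  ]
}}

```text
clock: 14.12
eef_pos: [491.5, 172.4, 236.8]
tool_rot: [-1.262, 1.125, -1.123]
contact_force: [-1.0, -0.7, -0.4]
gripper_width: 0.36
```

Emit:
{"op": "servo_tool", "data": {
  "deltas": [
    [1,-0.0071,0.0328,0,0,0,0.017],
    [1,0,0,0,0,0,0],
    [1,0,0,0,0,0,0],
    [1,0,0,0,0,0,0]
  ]
}}

```text
clock: 14.62
eef_pos: [489.9, 187.4, 237.1]
tool_rot: [-1.27, 1.111, -1.111]
contact_force: [0.3, 0.3, -0.6]
gripper_width: 0.359
```

```bash
python3 - <<'E'
from h import *
st(); c=snap("scene","s7",(300,460,90,240),4); s=st()
for z in(162,244):
  for d in(-14.5,14.5): print(z,d,((proj(c,s["eef_pos"]*[1,1,0]+[0,d,z])[0]-[300,90])*4).round(1))
E
```

```text
14.62 pos [489.9 187.4 237.1] jaw deg 7.6 y [-0.    -0.001 -1.   ] F [ 0.3  0.3 -0.6] w 0.359
14.68 pos [489.9 187.6 237.1] jaw deg 7.6 y [-0.    -0.001 -1.   ] F [ 0.1 -0.8 -0.8] w 0.361
162 -14.5 [430.1 305.1]
162 14.5 [473.1 304.8]
244 -14.5 [452.1 228.7]
244 14.5 [497.8 228.4]
```

View pics/s7.png

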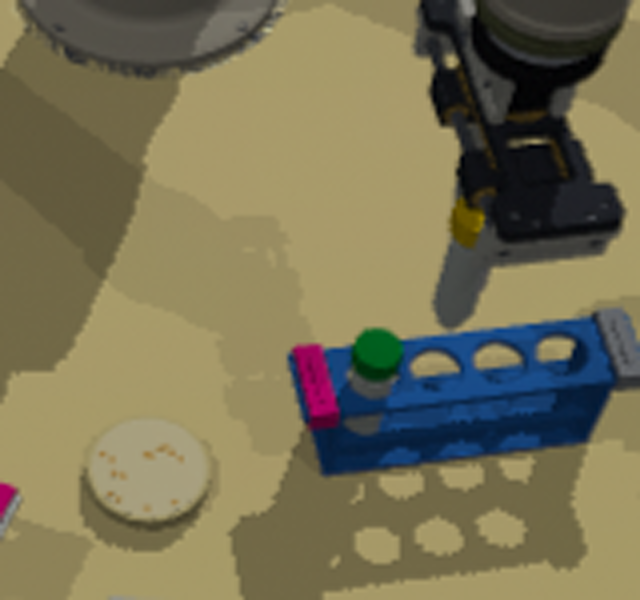

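```bash
python3 - <<'E'
from h import *
c=pickle.load(open("s7.pkl","rb")); o=pickle.load(open("s4.pkl","rb"))
h=cv2.cvtColor(c["frame"],cv2.COLOR_RGB2HSV).astype(int)
g=(h[...,0]>50)&(h[...,0]<80)&(h[...,1]>140); g[:,:340]=0
ys,xs=np.nonzero(g); print("green cap cols",xs.min(),xs.max(),"rows",ys.min(),ys.max())
for y,yy in((142.8,0),(144,0)):
  e=np.array([proj(c,[496+17*np.cos(a),y+17*np.sin(a),z])[0] for a in np.linspace(0,6.28,60) for z in(104,122)]); print(y,e.min(0).round(1),e.max(0).round(1))
# profiles of the hanging tube
for cc,xc,rows,cols in((c,None,(163,166),range(402,424)),(o,None,(164,167),range(385,407))):
  for r_ in rows: print(r_,[int(v) for v in cc["frame"][r_,list(cols),0]],cols[0])
E
```

```text
green cap cols 374 639 rows 0 387
142.8 [387.3 171.6] [400.5 185.4]
144 [387.8 171.6] [401.  185.4]
163 [167, 167, 167, 167, 167, 161, 129, 71, 73, 71, 71, 70, 70, 69, 70, 68, 67, 99, 153, 167, 167, 168] 402
166 [167, 167, 167, 167, 168, 157, 110, 72, 72, 71, 71, 71, 70, 70, 68, 67, 97, 152, 167, 168, 167, 168] 402
164 [167, 167, 167, 167, 167, 161, 128, 71, 72, 71, 70, 69, 67, 67, 66, 67, 68, 79, 125, 167, 167, 167] 385
167 [167, 167, 167, 166, 167, 152, 89, 71, 71, 70, 69, 69, 70, 69, 68, 68, 97, 152, 167, 167, 167, 167] 385
```

The tube's offset from the TCP is the same as green's, which went in freely. Lowering.

Emit:
{"op": "servo_tool", "data": {
  "deltas": [
    [1,0,0,-0.03,0,0,0],
    [1,0,0,-0.05,0,0,0],
    [1,0,0,-0.04,0,0,0],
    [1,0,0,-0.03,0,0,0],
    [1,0,0,-0.02,0,0,0],
    [1,0,0,-0.02,0,0,0],
    [1,0,0,-0.015,0,0,0]
  ]
}}

```text
clock: 15.55
eef_pos: [489.8, 188.8, 113.8]
tool_rot: [-1.27, 1.109, -1.109]
contact_force: [-0.2, 0.2, -0.9]
gripper_width: 0.362
```

Emit:
{"op": "servo_tool", "data": {
  "deltas": [
    [1,0,0,-0.015,0,0,0],
    [1,0,0,-0.008,0,0,0],
    [1,0,0,-0.0045,0,0,0],
    [1,0,0,-0.002,0,0,0],
    [1,0,0,0,0,0,0]
  ]
}}

```text
clock: 16.18
eef_pos: [489.7, 188.9, 96.6]
tool_rot: [-1.27, 1.109, -1.109]
contact_force: [-0.2, 0.1, 0.5]
gripper_width: 0.362
```

Emit:
{"op": "servo_tool", "data": {
  "deltas": [
    [0.55,0,0,0,0,0,0],
    [0,0,0,0,0,0,0],
    [0,0,0,0,0,0,0],
    [0,0,0,0,0,0,0],
    [0,0,0,0,0,0,0],
    [0,0,0,0,0,0,0],
    [0,0,0,0,0,0,0],
    [0,0,0,0.02,0,0,0],
    [0,0,0,0.08,0,0,0]
  ]
}}

```text
clock: 17.3
eef_pos: [488.4, 188.5, 156.0]
tool_rot: [-1.274, 1.111, -1.107]
contact_force: [0.4, 0.5, 0.7]
gripper_width: 1.001
```

Emit:
{"op": "servo_tool", "data": {
  "deltas": [
    [0,0.006,-0.04,0,0,0,-0.019],
    [0,0.012,-0.08,0,0,0,-0.0385],
    [0,0.0143,-0.095,0,0,0,-0.0457],
    [0,0.0143,-0.095,0,0,0,-0.0457],
    [0,0.0143,-0.095,0,0,0,-0.0457],
    [0,0.0143,-0.095,0,0,0,-0.0457],
    [0,0.0143,-0.095,0,0,0,-0.0457],
    [0,0.0113,-0.075,0,0,0,-0.036],
    [0,0.006,-0.04,0,0,0,-0.019],
    [0,0.0032,-0.0232,0,0,0,-0.012],
    [0,0,0,0,0,0,0],
    [0,0,0,0,0,0,0]
  ]
}}

```text
clock: 18.8
eef_pos: [555.8, -249.1, 156.6]
tool_rot: [-0.982, 1.51, -1.508]
contact_force: [-0.2, 0.5, -0.2]
gripper_width: 0.996
```

```bash
python3 - <<'E'
from h import *
st(); c=snap("scene","s8",(200,460,130,260),3); s=st()
E
```

```text
18.8 pos [ 555.8 -249.1  156.6] jaw deg -23.9 y [-0.     0.001 -1.   ] F [-0.2  0.5 -0.2] w 0.996
18.85 pos [ 555.8 -249.1  156.6] jaw deg -23.9 y [-0.     0.001 -1.   ] F [ 0.1  0.8 -0. ] w 0.995
```

View pics/s8.png

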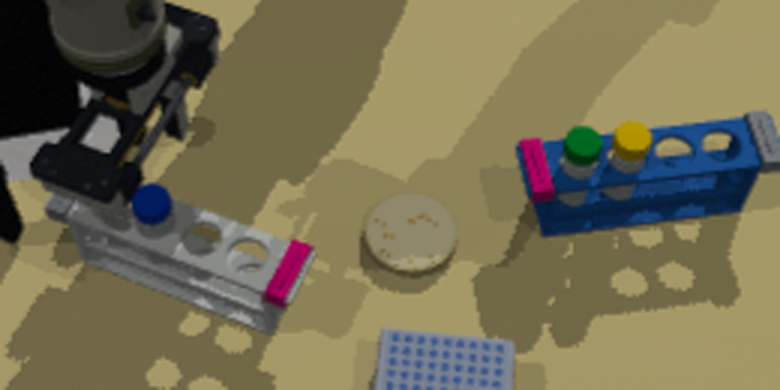

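Green and yellow are both home in holes 1 and 2 of the blue rack, at crop (583,147) and (632,142). Blue is next.

Emit:
{"op": "servo_tool", "data": {
  "deltas": [
    [0,0,0,-0.03,0,0,0],
    [0,0,0,-0.04,0,0,0],
    [0,0,0,-0.02,0,0,0],
    [0,0,0,-0.0105,0,0,0],
    [0,0,0,0,0,0,0],
    [0.5,0,0,0,0,0,0],
    [1,0,0,0,0,0,0],
    [1,0,0,0,0,0,0],
    [1,0,0,0,0,0,0],
    [1,0,0,0,0,0,0],
    [1,0,0,0,0,0,0],
    [1,0,0,0,0,0,0]
  ]
}}

```text
clock: 20.35
eef_pos: [555.6, -251.1, 96.2]
tool_rot: [-0.981, 1.511, -1.511]
contact_force: [0.7, -0.3, -0.0]
gripper_width: 0.358
```

Emit:
{"op": "servo_tool", "data": {
  "deltas": [
    [1,0,0,0,0,0,0],
    [1,0,0,0,0,0,0],
    [1,0,0,0,0,0,0]
  ]
}}

```text
clock: 20.72
eef_pos: [555.6, -251.0, 96.2]
tool_rot: [-0.981, 1.511, -1.511]
contact_force: [0.6, -0.5, -0.5]
gripper_width: 0.362
```

Emit:
{"op": "servo_tool", "data": {
  "deltas": [
    [1,0,0,0.025,0,0,0],
    [1,0,0,0.08,0,0,0],
    [1,0,0,0.08,0,0,0],
    [1,0,0,0.05,0,0,0],
    [1,-0.006,0.04,0,0,0,0.0175],
    [1,-0.012,0.08,0,0,0,0.035],
    [1,-0.0141,0.095,0,0,0,0.0415],
    [1,-0.0141,0.095,0,0,0,0.0415],
    [1,-0.0141,0.095,0,0,0,0.0415],
    [1,-0.0141,0.095,0,0,0,0.0415],
    [1,-0.0141,0.095,0,0,0,0.0415],
    [1,-0.0141,0.095,0,0,0,0.0415]
  ]
}}

```text
clock: 22.22
eef_pos: [492.1, 165.2, 236.8]
tool_rot: [-1.237, 1.167, -1.166]
contact_force: [0.6, 0.3, -1.0]
gripper_width: 0.359
```

Emit:
{"op": "servo_tool", "data": {
  "deltas": [
    [1,-0.0104,0.07,0,0,0,0.0305],
    [1,-0.0072,0.0487,0,0,0,0.021],
    [1,0,0,0,0,0,0],
    [1,0,0,0,0,0,0],
    [1,0,0,0,0,0,0],
    [1,0,0,0,0,0,0]
  ]
}}

```text
clock: 22.98
eef_pos: [483.6, 233.2, 237.2]
tool_rot: [-1.27, 1.11, -1.11]
contact_force: [0.4, 0.9, -1.2]
gripper_width: 0.359
```

```bash
python3 - <<'E'
from h import *
st(); c=snap("scene","s9",(300,460,90,240),4); s=st()
for z in(165,): print(proj(c,[483.6,234.2,z]))
for r_ in(161,164): print(r_,[int(v) for v in c["frame"][r_,418:442,0]])
E
```

```text
22.98 pos [483.6 233.2 237.2] jaw deg 7.7 y [-0. -0. -1.] F [ 0.4  0.9 -1.2] w 0.359
23.02 pos [483.6 233.4 237.2] jaw deg 7.7 y [-0. -0. -1.] F [ 0.6 -0.6  0.1] w 0.359
[[430.07887752 163.54859128]]
161 [167, 167, 167, 167, 167, 167, 160, 124, 72, 71, 72, 70, 70, 70, 70, 69, 69, 67, 96, 151, 167, 167, 167, 167]
164 [167, 167, 167, 167, 167, 167, 151, 78, 72, 72, 72, 70, 70, 70, 69, 69, 69, 98, 151, 166, 166, 166, 167, 167]
```

View pics/s9.png

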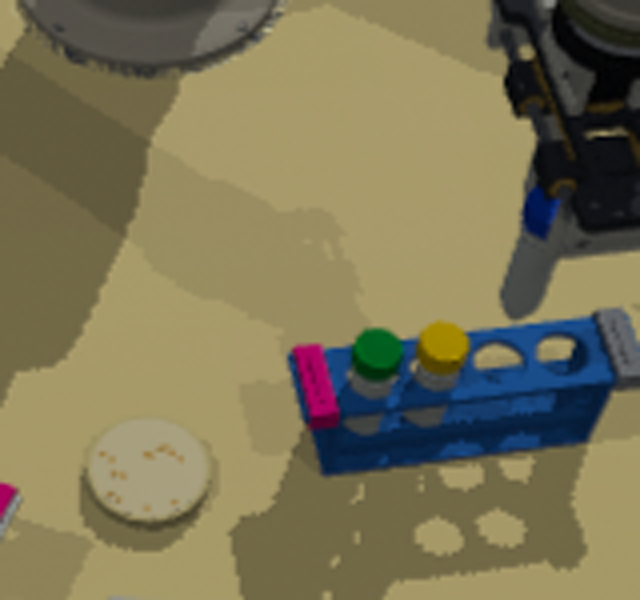

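Blue hangs upright past the two placed tubes, with the same offset as the others. Lowering into hole 3.

Emit:
{"op": "servo_tool", "data": {
  "deltas": [
    [1,0,0,-0.03,0,0,0],
    [1,0,0,-0.05,0,0,0],
    [1,0,0,-0.04,0,0,0],
    [1,0,0,-0.03,0,0,0],
    [1,0,0,-0.02,0,0,0],
    [1,0,0,-0.02,0,0,0],
    [1,0,0,-0.015,0,0,0]
  ]
}}

```text
clock: 23.9
eef_pos: [483.7, 234.1, 113.8]
tool_rot: [-1.27, 1.109, -1.109]
contact_force: [0.3, 0.6, 0.2]
gripper_width: 0.358
```

Emit:
{"op": "servo_tool", "data": {
  "deltas": [
    [1,0,0,-0.015,0,0,0],
    [1,0,0,-0.008,0,0,0],
    [1,0,0,-0.0045,0,0,0],
    [1,0,0,-0.002,0,0,0],
    [1,0,0,0,0,0,0]
  ]
}}

```text
clock: 24.52
eef_pos: [483.6, 234.2, 96.6]
tool_rot: [-1.27, 1.109, -1.109]
contact_force: [-0.1, 0.4, -0.6]
gripper_width: 0.355
```

Emit:
{"op": "servo_tool", "data": {
  "deltas": [
    [0.55,0,0,0,0,0,0],
    [0,0,0,0,0,0,0],
    [0,0,0,0,0,0,0],
    [0,0,0,0,0,0,0],
    [0,0,0,0,0,0,0],
    [0,0,0,0,0,0,0],
    [0,0,0,0,0,0,0],
    [0,0,0,0.02,0,0,0],
    [0,0,0,0.08,0,0,0]
  ]
}}

```text
clock: 25.65
eef_pos: [482.3, 233.6, 156.0]
tool_rot: [-1.275, 1.111, -1.108]
contact_force: [0.8, 0.6, 0.0]
gripper_width: 1.001
```

Emit:
{"op": "servo_tool", "data": {
  "deltas": [
    [0,0.004,-0.04,0,0,0,-0.016],
    [0,0.0082,-0.08,0,0,0,-0.032],
    [0,0.0103,-0.1,0,0,0,-0.0402],
    [0,0.0103,-0.1,0,0,0,-0.0402],
    [0,0.0103,-0.1,0,0,0,-0.0402],
    [0,0.0103,-0.1,0,0,0,-0.0402],
    [0,0.0103,-0.1,0,0,0,-0.0402],
    [0,0.0103,-0.1,0,0,0,-0.0402],
    [0,0.0087,-0.085,0,0,0,-0.034],
    [0,0.0045,-0.045,0,0,0,-0.018],
    [0,0.0028,-0.0278,0,0,0,-0.0118],
    [0,0,0,0,0,0,0]
  ]
}}

```text
clock: 27.15
eef_pos: [537.6, -292.2, 156.6]
tool_rot: [-0.981, 1.511, -1.511]
contact_force: [-0.1, 0.7, 0.2]
gripper_width: 1.0
```

Emit:
{"op": "servo_tool", "data": {
  "deltas": [
    [0,0,0,0,0,0,0],
    [0,0,0,0,0,0,0]
  ]
}}

```text
clock: 27.4
eef_pos: [537.8, -290.8, 156.7]
tool_rot: [-0.982, 1.509, -1.509]
contact_force: [-0.1, -0.2, -0.1]
gripper_width: 1.002
```

```bash
python3 - <<'E'
from h import *
st(); c=snap("scene","s10",(170,470,130,260),2.6); s=st()
E
```

```text
27.4 pos [ 537.8 -290.8  156.7] jaw deg -23.9 y [ 0.  0. -1.] F [-0.1 -0.2 -0.1] w 1.002
27.45 pos [ 537.8 -291.1  156.7] jaw deg -23.9 y [ 0.  0. -1.] F [-0.1 -0.2  0.1] w 0.998
```

View pics/s10.png

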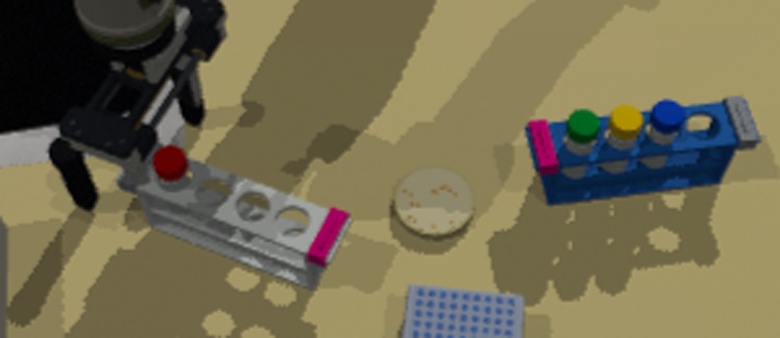

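Green, yellow and blue stand in holes 1 to 3. Red is the last one, and the black tubes are well clear of the fingers.

Emit:
{"op": "servo_tool", "data": {
  "deltas": [
    [0,0,0,-0.03,0,0,0],
    [0,0,0,-0.04,0,0,0],
    [0,0,0,-0.02,0,0,0],
    [0,0,0,-0.0105,0,0,0],
    [0,0,0,0,0,0,0],
    [0.5,0,0,0,0,0,0],
    [1,0,0,0,0,0,0],
    [1,0,0,0,0,0,0],
    [1,0,0,0,0,0,0],
    [1,0,0,0,0,0,0],
    [1,0,0,0,0,0,0],
    [1,0,0,0,0,0,0]
  ]
}}

```text
clock: 28.95
eef_pos: [537.5, -292.5, 96.2]
tool_rot: [-0.981, 1.511, -1.511]
contact_force: [0.6, 0.0, -0.6]
gripper_width: 0.36
```

Emit:
{"op": "servo_tool", "data": {
  "deltas": [
    [1,0,0,0,0,0,0],
    [1,0,0,0,0,0,0],
    [1,0,0,0,0,0,0]
  ]
}}

```text
clock: 29.32
eef_pos: [537.5, -292.5, 96.2]
tool_rot: [-0.981, 1.511, -1.511]
contact_force: [0.9, 0.6, 0.2]
gripper_width: 0.362
```

Emit:
{"op": "servo_tool", "data": {
  "deltas": [
    [1,0,0,0.025,0,0,0],
    [1,0,0,0.08,0,0,0],
    [1,0,0,0.08,0,0,0],
    [1,0,0,0.05,0,0,0],
    [1,-0.0042,0.04,0,0,0,0.015],
    [1,-0.0084,0.08,0,0,0,0.0295],
    [1,-0.0105,0.1,0,0,0,0.037],
    [1,-0.0105,0.1,0,0,0,0.037],
    [1,-0.0105,0.1,0,0,0,0.037],
    [1,-0.0105,0.1,0,0,0,0.037],
    [1,-0.0105,0.1,0,0,0,0.037],
    [1,-0.0105,0.1,0,0,0,0.037]
  ]
}}

```text
clock: 30.82
eef_pos: [490.3, 141.8, 236.8]
tool_rot: [-1.212, 1.208, -1.207]
contact_force: [1.4, -0.2, -0.6]
gripper_width: 0.362
```

Emit:
{"op": "servo_tool", "data": {
  "deltas": [
    [1,-0.0105,0.1,0,0,0,0.037],
    [1,-0.0084,0.08,0,0,0,0.0295],
    [1,-0.0058,0.0533,0,0,0,0.02],
    [1,0,0,0,0,0,0],
    [1,0,0,0,0,0,0],
    [1,0,0,0,0,0,0],
    [1,0,0,0,0,0,0]
  ]
}}

```text
clock: 31.7
eef_pos: [477.5, 278.4, 237.2]
tool_rot: [-1.27, 1.11, -1.111]
contact_force: [-0.1, -0.2, -1.1]
gripper_width: 0.36
```

```bash
python3 - <<'E'
from h import *
st(); c=snap("scene","s11",(320,480,90,240),4); s=st()
print(proj(c,[477.4,279.5,165]))
for r_ in(159,162): print(r_,[int(v) for v in c["frame"][r_,435:460,0]])
E
```

```text
31.7 pos [477.5 278.4 237.2] jaw deg 7.7 y [ 0.    -0.001 -1.   ] F [-0.1 -0.2 -1.1] w 0.36
31.75 pos [477.6 278.6 237.3] jaw deg 7.7 y [ 0. -0. -1.] F [0.5 0.6 0.1] w 0.358
[[446.47228374 161.57832014]]
159 [166, 166, 166, 166, 167, 166, 148, 86, 72, 73, 73, 75, 75, 76, 76, 71, 68, 69, 99, 151, 166, 166, 167, 166, 166]
162 [167, 167, 166, 166, 166, 156, 112, 72, 72, 72, 71, 70, 70, 70, 69, 69, 78, 122, 167, 166, 167, 166, 166, 166, 166]
```

View pics/s11.png

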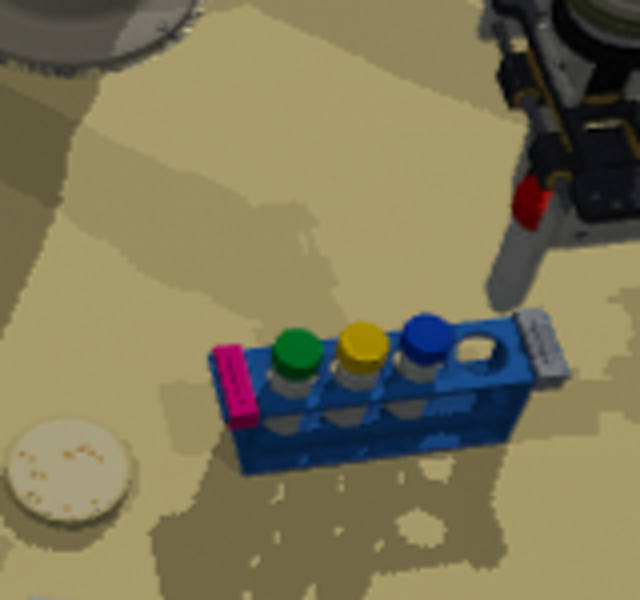

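Red hangs upright over hole 4. Lowering.

Emit:
{"op": "servo_tool", "data": {
  "deltas": [
    [1,0,0,-0.03,0,0,0],
    [1,0,0,-0.05,0,0,0],
    [1,0,0,-0.04,0,0,0],
    [1,0,0,-0.03,0,0,0],
    [1,0,0,-0.02,0,0,0],
    [1,0,0,-0.02,0,0,0],
    [1,0,0,-0.015,0,0,0]
  ]
}}

```text
clock: 32.62
eef_pos: [477.4, 279.6, 113.8]
tool_rot: [-1.27, 1.109, -1.109]
contact_force: [-0.0, 0.6, -0.5]
gripper_width: 0.36
```

Emit:
{"op": "servo_tool", "data": {
  "deltas": [
    [1,0,0,-0.015,0,0,0],
    [1,0,0,-0.008,0,0,0],
    [1,0,0,-0.0045,0,0,0],
    [1,0,0,-0.002,0,0,0],
    [1,0,0,0,0,0,0]
  ]
}}

```text
clock: 33.25
eef_pos: [477.4, 279.5, 96.7]
tool_rot: [-1.27, 1.109, -1.109]
contact_force: [0.6, 0.3, -1.5]
gripper_width: 0.36
```

Emit:
{"op": "servo_tool", "data": {
  "deltas": [
    [0.55,0,0,0,0,0,0],
    [0,0,0,0,0,0,0],
    [0,0,0,0,0,0,0],
    [0,0,0,0,0,0,0],
    [0,0,0,0,0,0,0],
    [0,0,0,0,0,0,0],
    [0,0,0,0,0,0,0],
    [0,0,0,0.02,0,0,0],
    [0,0,0,0.08,0,0,0],
    [0,0,0,0.08,0,0,0],
    [0,0,0.05,0.04,0,0,0]
  ]
}}

```text
clock: 34.62
eef_pos: [478.2, 308.2, 231.8]
tool_rot: [-1.267, 1.109, -1.113]
contact_force: [0.5, 0.4, -0.3]
gripper_width: 0.997
```

Emit:
{"op": "servo_tool", "data": {
  "deltas": [
    [0,0,0.09,0,0,0,0],
    [0,0,0.09,0,0,0,0],
    [0,0,0.05,0,0,0,0],
    [0,0,0,0,0,0,0],
    [0,0,0,0,0,0,0],
    [0,0,0,0,0,0,0]
  ]
}}

```text
clock: 35.38
eef_pos: [477.8, 446.0, 228.8]
tool_rot: [-1.27, 1.11, -1.111]
contact_force: [-0.0, 0.0, 0.3]
gripper_width: 0.997
```

```bash
python3 - <<'E'
from h import *
st(); c=snap("scene","s12"); t=snap("top","t12"); s=st()
for n,cc,b in(("s",c,(350,480,140,220)),("t",t,(120,270,180,260))):
    cv2.imwrite(f"pics/f_{n}.png",cv2.resize(cc["frame"][b[2]:b[3],b[0]:b[1],::-1],None,fx=5,fy=5,interpolation=cv2.INTER_CUBIC))
E
```

```text
35.38 pos [477.8 446.  228.8] jaw deg 7.7 y [ 0.    -0.001 -1.   ] F [-0.   0.   0.3] w 0.997
35.48 pos [477.8 446.4 228.8] jaw deg 7.7 y [ 0. -0. -1.] F [ 0.4  0.6 -0.1] w 1.002
```

View pics/s12.png

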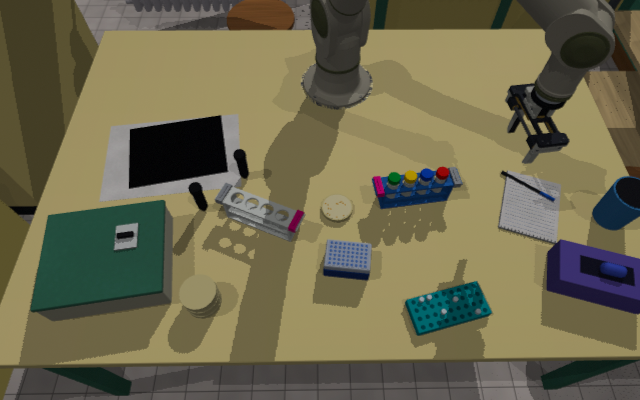

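View pics/f_s.png

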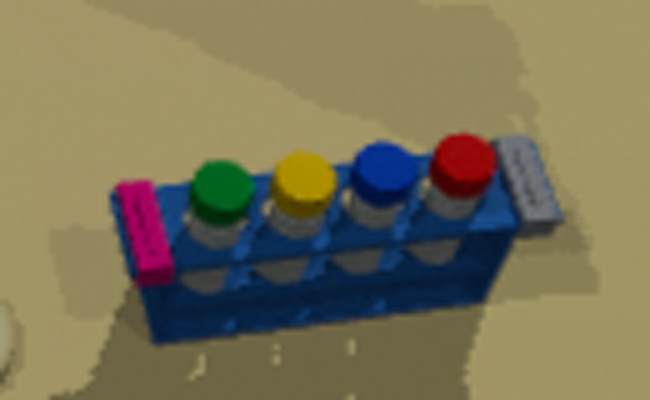

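View pics/f_t.png

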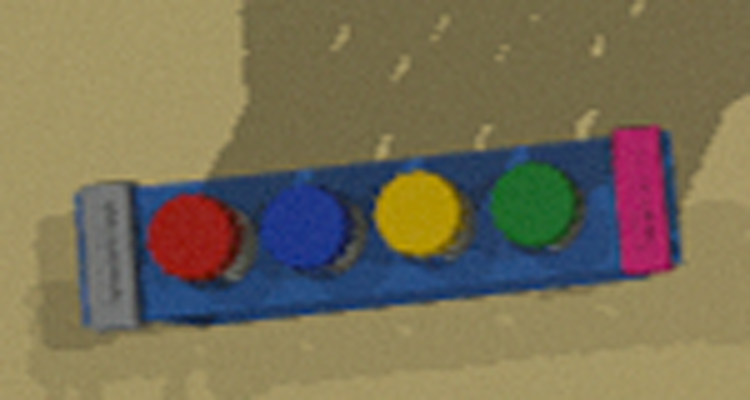

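All four tubes stand upright in the blue rack: green, yellow, blue, red from the pink clip. The dish and tip box look unmoved. One numeric check, then I hand in.

```bash
python3 - <<'E'
from h import *
t=pickle.load(open("t12.pkl","rb")); o=pickle.load(open("top0.pkl","rb"))
p=np.array([[534,204],[418,213],[304,226],[192,236]])/5+[120,180]-.4
P=ray(t,p,122)[:,:2]; print(P.round(1)); print(np.linalg.norm(np.diff(P,axis=0),axis=1).round(1), np.linalg.norm(P-[501.5,101.5],axis=1).round(1))
d=cv2.absdiff(t["frame"],o["frame"])
print("dish",d[185:240,280:330].mean(),"tip",d[105:165,260:335].mean())
from bench import r
r.sign_off()
E
```

```text
[[495.7 139.6]
 [490.7 186.2]
 [484.2 231.8]
 [478.9 276.5]]
[46.9 46.1 45.1] [ 38.5  85.4 131.5 176.5]
dish 2.210909090909091 tip 2.8142962962962965
the job is handed in; nothing more can be done
```

All four tubes are in the blue rack in the white rack's order: green, yellow, blue, red, counted from the pink clip. I moved them one at a time, lowered each to the floor of its hole before releasing, and handed the job in at about 35.5 s of the 118 s allowed.

**Positions:** In the last top view the caps are 38.5, 85.4, 131.5 and 176.5 mm from the clip. The nominal distances are 42, 88, 134 and 180 mm, and the limit is 12 mm either way. That is a common shift of about 3 mm, close to the camera calibration error of about 2 mm plus the play in the holes.

**Seating:** The pictures show the tubes upright. I released each one with the tool at 96.2 to 96.7 mm, and I had gripped it in the white rack at about 96.2 mm, so they should be fully down. Only small forces (under 2 N) showed during the lowering.

**Surroundings:** Comparing the first and last top pictures shows no movement of the dish or the tip box. The black tubes were not touched. At the end the gripper was open and about 165 mm to the side of the last tube.

**Disagreement:** While hanging, the tubes looked about 2 mm off the tool axis in the scene camera. The offset was about the same each time it was measured and every tube went in freely, so I treated it as calibration error and did not correct it. No check failed.

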